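# Free the service panel of a juice press

### The arm

A 7-joint arm with a two-finger parallel gripper is mounted at the origin on the work surface. World frame = base frame: x ahead of the robot, y to its left, z up, the work surface at z = 0. Lengths are in m, angles in rad, forces in N, time in s.
With the tool pointing down it reaches from about 0.4 to 0.9 m from the base axis. Payload 5.6 kg.
Tool frame: the origin (TCP) lies midway between the tips of the shut fingers; the grasp point (between the pads) lies 19 mm behind it; y points along the fingers, z is the direction in which the jaws open and shut, and the axes are right-handed (so a half turn about y gives the same grasp; the last joint's range is limited). The gripper opens to 92 mm and grips with 3 to 60 N. Pads are 20 mm wide; open, the fingers measure 128 mm over their backs; the gripper's body (75 mm by 189 mm) begins 69 mm behind the grasp point.
Start: joints at [1.289, 0.468, -0.012, 1.603, 0.006, 1.071, -0.056], TCP at [0.154, -0.632, 0.215] pointing down, gripper open.
Joint ranges: [-2.53, 2.53], [-0.31, 2.02], [-1.57, 1.55], [0.28, 2.44], [-1.29, 4.43], [0.15, 1.84], [-2.92, 2.92]. Speed limits (rad/s): [2.57, 2.57, 3.14, 3.14, 3.14, 3.14, 3.14].

### API

Orientations are given as a 3x3 rotation matrix whose columns are the frame's x, y, z axes.
In Python, from station import env, effector, solver, viewer, workorder, search_frame, tip_of gives the robot as it stands. Calls block until the motion is done:
- env.reach(position, orientation): joint-space move of the TCP to a pose.
- env.movel(position, frame=None, rate=0.15): straight line of the TCP; frame=None keeps the orientation; rate is the mean speed in m/s.
- env.goto_joints(angles): joint-space move.
- effector.release() and effector.grasp(squeeze=None): open the fingers fully, or close them until they stop; squeeze is the grip in N (None keeps the last).
- env.pause(seconds).
- solver.inverse_kinematics(position, orientation): joint angles nearest the present ones, or None.
- env.sense(): the state.
- viewer.read_camera(name): name is "side" or "top" or "wrist"; returns (picture, depth): 480x640x3 uint8, red, green, blue; 480x640 float32, m along the optical axis (not along the pixel's ray), 0 where there is no reading.
- viewer.camera_info(name): a dict with "intrinsics" (3x3 intrinsics, pixels), "eye" and "rotation" of the camera in the world; the wrist camera has in their place "T_tool_cam" (4x4, takes a point from camera to tool coordinates, whose origin is the TCP and whose axes are the tool frame's). Camera axes: x right, y up, looking along -z (the intrinsics and any distortion apply to the point x, -y, -z); pixel columns grow to the right and rows downward; lengths in m; the calibration is good to about 2 mm. A picture is of the moment at which its call begins: read the wrist's pose just before it. camera_info takes no time and is no camera call.
A pose or a line that the arm cannot do raises env.PlanningError and nothing moves.
- workorder.finish_job(): hands the job in, once; it reports no verdict.
Trained networks look in the newest picture that a camera, given by its name, has taken for a name from the list of things; names that differ only in an ending like _2 or _b are one class to them, and where a whole thing is asked for, a point or a joint stands for the part that bears it (a point fixed in the world has none). Each returns a list of dicts, best first, with "score" (0 to 1); they miss things now and then, are a little off and sometimes report something else, mostly with a low value. They report only what shows in the picture. A call takes as long as a camera call. They do not tell look-alikes from the thing itself.
- search_frame(camera, name): "at" ([x, y, z] in m, in world coordinates, good to about 4 mm: the middle of the surface that is visible of it).
- tip_of(camera, name): "at" ([x, y, z] in m, in world coordinates, good to about 4 mm: a listed point, or the origin of a listed thing).
The state is a dict: "t": time; "joint_positions": joint angles; "joint_velocities": joint speeds; "tau": joint torques, N m; "ee_pos": TCP position; "tcp_rot": TCP orientation; "wrist_force": force on the tool from outside, world axes, zero at the start; "moment": the same for the moment, N m; "gripper_width": finger opening in m.
Only numpy, scipy, OpenCV 4.12 (cv2) and the standard library are available. Lean on these libraries where they do the work, as an engineer would, in place of code of your own. Each camera call takes 0.05 s, during which the arm holds its last target.

### The job

With the wide-bladed screwdriver from the caddy (the tool with the square handle), turn both slotted cam fasteners of the juice press a quarter turn anticlockwise, so that their tongues swing clear of the sloping service panel; do not turn them with the fingers. Stand the screwdriver back upright in the caddy, then lift the panel off by its ridge handle and set it down gently, without dropping it, flat and handle up in the middle of the white cutting board. Leave everything else where it stands.

Things in the scene. Friction and masses are not known exactly. Their poses are not given: they have to be found in the camera images.
- press: Fixed white and steel juice press, 244 mm wide (its y). Origin on the table under the centre of its sloping console face; front = local -x, facing the robot's left (+y) or up to 35 degrees from that towards the robot, z up. The face slopes 30 degrees: outward normal (-sin30, 0, cos30) in this frame, centre 110 mm above the origin, reaching 100 mm up- and down-slope. Behind the face a block rises to 158 mm.
- drum_top (a point): Centre of the top of the round drum (53 mm radius, 295 mm above the table) that stands on the press behind the console face. Frame as the press.
- spout_end (a point): End, on its axis, of the level round juice spout (28 mm thick) that reaches forward from the drum over the panel, 260 mm above the table. Because of it, approach and leave the panel along the face's normal, not straight up. Frame as the press.
- panel: Loose steel panel 150 (its y) x 120 (its x, up-slope) x 5 mm, 0.35 to 0.7 kg, origin at the centre of its underside, z to the handle side. On its centre a solid ridge handle 16 mm thick (x), 60 mm long (y), 5 to 35 mm above the underside. It lies on the console face against a 10 mm lip along its lower edge; at each y end a tongue overlaps it by 16 mm, 1.5 mm above it.
- cam_far (a joint): Angle of the fastener at the far end of the console (press +y, farther from the robot): 0 = tongue straight over the panel, 1.57 = quarter turn, tongue clear. Opens anticlockwise seen from outside (right-handed about the outward normal), stops at 0 and 1.6, starts at 0 to 0.3, stays where left, needs 0.12 N m.
- cam_far_slot (a point): Top of that fastener on its axis, 97 mm from the panel's centre, 17.5 mm above the face. z = outward normal, x = along tongue and slot (turns with the joint). Round steel head 34 mm across; slot along x, 8 mm wide, 26 mm long, 8 mm deep, closed at its ends by a rim 0.5 mm higher. The tongue, 14 mm wide and 3 mm thick, lies under the head and reaches 38 mm from the axis.
- cam_near (a joint): Angle of the fastener at the near end (press -y, nearer the robot): as cam_far in every way, also opening anticlockwise seen from outside.
- cam_near_slot (a point): Top of the near fastener on its axis, 97 mm from the panel's centre on the other side; frame and sizes as for cam_far_slot.
- driver: Loose screwdriver, 0.13 kg, 174 mm long, origin at the blade's tip, z towards the handle. Blade 20 mm wide (x), 3 mm thick (y), 20 mm long; shaft 8 mm; round flange 44 mm across at 95 to 99 mm from the tip; black square handle 24 x 24 mm (sides along x, y) from 99 to 174 mm. Stands upright in a caddy hole, flange on the caddy's top, tip 5 mm above the table. Turns 0.25 rad loosely in a slot.
- caddy: Fixed white tool block 220 (its x) x 75 (its y) x 100 mm high, origin at the centre of its underside, three upright through holes of 30 mm diameter at x = -68, 0, 68 mm, y = 0. Holds the driver and two bystander tools in any order. Left or right of the press.
- board: Fixed white plastic cutting board 220 (its x) x 200 (its y) x 15 mm, origin at the centre of its underside. On the side of the press where the caddy is not.
- steel_rod: Bystander in the caddy: sharpening steel with a round black handle of up to 26 mm, top 169 mm above the table; origin at its lower end level as the driver's.
- brush: Bystander in the caddy: bottle brush with a slim round black handle (18 mm, knob 24 mm), top 168 mm above the table; origin as the driver's.
- fruit_bowl: Bystander: pink plastic bowl of fruit, 144 mm across, 55 mm high; origin under its centre.
- jug: Bystander: clear plastic jug, 104 mm across, 150 mm high, a handle reaching 91 mm to its own +y; origin under its centre.
- beaker: Bystander: steel beaker, 72 mm across, 100 mm high; origin under its centre.
- jar: Bystander: glass jar, 60 mm across, 80 mm high; origin under its centre.
- spray_bottle: Bystander: white bottle, 60 mm across, 170 mm high; origin under its centre.
Not all that is in view belongs to the job. What is shaped like the panel but red is not meant.

How it is judged:
On the way, in this order (a step that is already met when the one before it is completed fails the run):
1. both fasteners are turned a quarter turn, the panel still seated (value of joint each of cam_far, cam_near above 1.35 rad and distance between driver and caddy above 0.1 m and distance of panel from where it was at the start of the episode below 0.03 m), for 0.2 s.
2. the screwdriver stands upright in the caddy again, let go (horizontal distance between driver and caddy below 0.085 m and z of driver in the frame of caddy below 0.012 m and angle between driver's own z axis and vertical below 0.2 rad and contact force between driver and the fingers below 0.2 N), for 0.2 s.
At the end, for the whole second after the job is handed in: Both fasteners stand at 1.35 rad or more (77 degrees); the screwdriver stands in a caddy hole, tip less than 12 mm above the caddy's foot and within 0.2 rad of upright; the panel lies at rest on the board, its centre within 40 mm of the board's, handle up and level within 0.06 rad; nothing is held (value of joint each of cam_far, cam_near above 1.35 rad and horizontal distance between driver and caddy below 0.085 m and z of driver in the frame of caddy below 0.012 m and angle between driver's own z axis and vertical below 0.2 rad and horizontal distance between panel and board below 0.04 m and z of panel in the frame of board between 0.012 and 0.02 m and angle between panel's own z axis and vertical below 0.06 rad and linear speed of each of panel, driver below 0.02 m/s); the robot touches nothing.
It fails at once if a fastener is pushed with the fingers (contact force between any of cam_far, cam_near and the fingers above 2 N).
It fails at once if the panel is dropped (contact force between panel and the fingers below 0.05 N and linear speed of panel above 0.6 m/s).
It fails at once if a bystander is moved by more than 4 cm or tipped over (distance of any of steel_rod, brush, fruit_bowl, jug, beaker, jar, spray_bottle from where it was at the start of the episode above 0.04 m or angle between any of steel_rod, brush, fruit_bowl, jug, beaker, jar, spray_bottle's own z axis and vertical above 0.6 rad).
It also fails if it takes over 72 s, if anything falls off the work surface, if the arm or the gripper's body presses on something with over 40 N, if the wrist force passes 120 N, or if a joint passes its speed limit or range.

## Working session

There is one attempt and no reset: what is moved stays moved. The work goes in short steps, each a Python script; the robot and the scene stay as the last script left them, time stands still between calls to the robot, and variables do not carry over. Pictures are saved under pics/ and viewed, and the job is handed in when it is done.

```bash
ls -la; mkdir -p pics; cat > h.py <<'E'
import numpy as np, cv2
from station import env, effector, solver, viewer, workorder, search_frame, tip_of
def save(n,img): cv2.imwrite('pics/'+n+'.png', img[:,:,::-1])
def pts(cam, depth, R=None,p=None):
    i=viewer.camera_info(cam);K=np.array(i['intrinsics'])
    v,u=np.mgrid[0:480,0:640]
    x=(u-K[0,2])/K[0,0]*depth; y=(v-K[1,2])/K[1,1]*depth
    P=np.stack([x,-y,-depth],-1)
    if 'eye' in i: return P@np.array(i['rotation']).T+np.array(i['eye'])
    T=np.array(i['T_tool_cam']); P=P@T[:3,:3].T+T[:3,3]
    return P@R.T+p
E
python3 - <<'E'
from h import *
np.set_printoptions(precision=4,suppress=True)
print(env.sense())
for c in ['side','top','wrist']:
    print(c,viewer.camera_info(c))
    s=env.sense()
    im,d=viewer.read_camera(c); save(c+'0',im); np.savez(''+c+'0.npz',im=im,d=d)
    if c=='wrist': continue
    for n in ['press','panel','driver','caddy','board','cam_far_slot','cam_near_slot','drum_top','spout_end','steel_rod','brush']:
        for f in (search_frame,tip_of):
            try:
                r=f(c,n); print(c,n,f.__name__,[(np.round(q['at'],3),round(q['score'],2)) for q in r[:3]])
            except Exception as e: print(n,f.__name__,e)
print(env.sense()['t'])
E
```

```text
total 12
drwxr-xr-x  3 agent agent 4096 Dec  6 21:53 .
drwxr-xr-x 23 root  root  4096 Dec  6 21:53 ..
drwxr-xr-x  2 agent agent 4096 Dec  6 21:53 pics
{'t': 0.0, 'joint_positions': array([ 1.289 ,  0.4684, -0.0116,  1.6036,  0.006 ,  1.0714, -0.0563]), 'joint_velocities': array([-0.0006,  0.0013, -0.0014,  0.0002, -0.0012, -0.0011, -0.0007]), 'tau': array([  0.0003, -52.0576,  -0.0125, -24.3754,  -0.0566,   0.0173,
         0.0001]), 'ee_pos': array([ 0.1535, -0.631 ,  0.2137]), 'tcp_rot': array([[-0.9716, -0.0006,  0.2365],
       [-0.2365,  0.0016, -0.9716],
       [ 0.0002, -1.    , -0.0017]]), 'wrist_force': array([ 0.6499,  0.0704, -0.6208]), 'moment': array([ 0.0112,  0.0283, -0.0501]), 'gripper_width': 0.0915202002729292}
side {'intrinsics': array([[545.1609,   0.    , 310.8384],
       [  0.    , 545.1609, 241.5628],
       [  0.    ,   0.    ,   1.    ]]), 'eye': array([ 0.2581, -0.99  ,  1.1864]), 'rotation': array([[ 0.9841,  0.115 , -0.1356],
       [-0.1774,  0.6879, -0.7038],
       [ 0.0124,  0.7166,  0.6974]])}
side press call [(array([ 0.557, -0.105,  0.142]), 0.72),
[... 3102 characters left out ...]
.041,  0.152]), 0.87)]
top spout_end call [(array([ 0.557, -0.   ,  0.263]), 0.72)]
top steel_rod call [(array([ 0.567, -0.344,  0.109]), 0.63)]
top steel_rod call [(array([ 0.572, -0.35 ,  0.005]), 0.64)]
top brush call [(array([ 0.71 , -0.272,  0.088]), 0.74), (array([ 0.435, -0.366,  0.1  ]), 0.7)]
top brush call [(array([ 0.438, -0.37 ,  0.004]), 0.47)]
wrist {'intrinsics': array([[349.5811,   0.    , 323.1389],
       [  0.    , 349.5811, 241.0806],
       [  0.    ,   0.    ,   1.    ]]), 'T_tool_cam': array([[ 0.0002, -0.9549, -0.2969, -0.0836],
       [-0.0008,  0.2969, -0.9549, -0.1703],
       [ 1.    ,  0.0005, -0.0007,  0.0018],
       [ 0.    ,  0.    ,  0.    ,  1.    ]])}
2.35
```

View pics/side0.png

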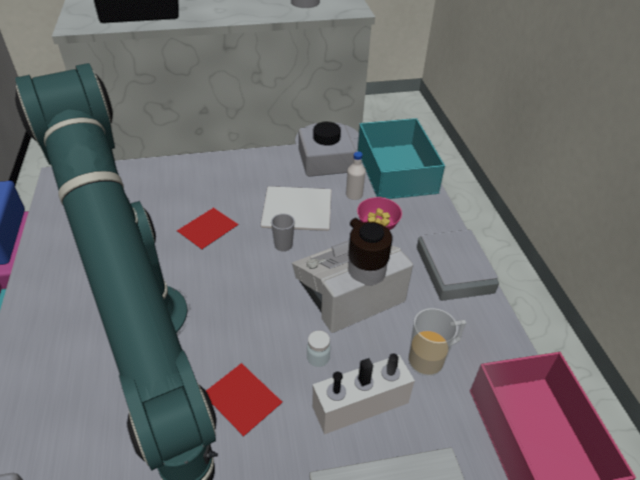

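View pics/top0.png

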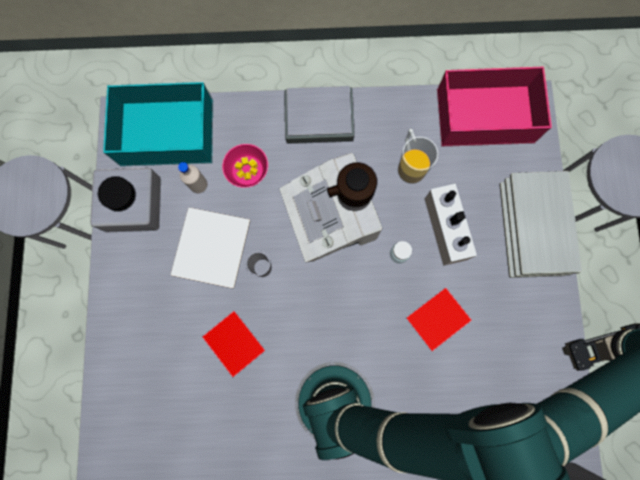

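View pics/wrist0.png

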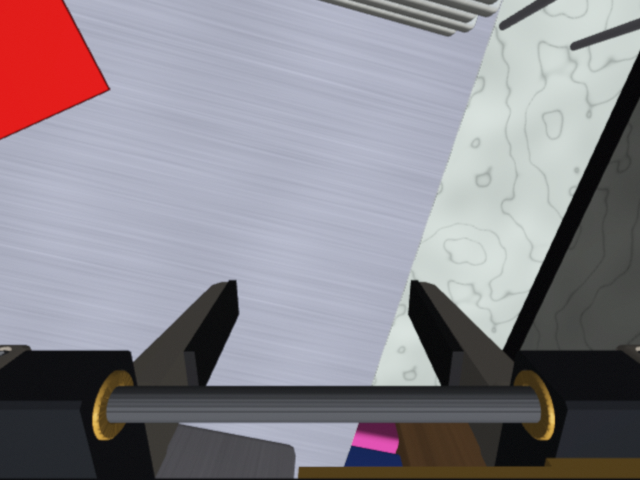

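Side picture: three black handles stand in the caddy at px (337,383), (366,372) and (393,365). In the top picture they are at (463,241), (458,218) and (449,197). The middle one looks square and thicker, with the jug right of it and red decoy sheets lying flat on the table. The press panel has a grey ridge at top (314,210), with fasteners at (328,240) and (305,182). I'll move the wrist camera over the caddy for the close crop.

```bash
python3 - <<'E'
from h import *
np.set_printoptions(precision=4,suppress=True)
z=np.array([0.14,-0.99,0]);z/=np.linalg.norm(z);y=np.array([0,0,-1.]);x=np.cross(y,z)
R=np.stack([x,y,z],1)
env.reach([0.49,-0.36,0.31],R)
s=env.sense();im,d=viewer.read_camera('wrist');save('w1',im);np.savez('w1.npz',im=im,d=d,p=s['ee_pos'],R=s['tcp_rot'])
for n in ['driver','steel_rod','brush','caddy']:
    for f in (search_frame,tip_of):
        r=f('wrist',n); print(n,[(np.round(q['at'],3),round(q['score'],2)) for q in r[:3]])
P=pts('wrist',d,s['tcp_rot'],s['ee_pos'])
m=(P[...,2]>0.12)&(P[...,2]<0.2)&(d>0)&(np.linalg.norm(P[...,:2]-[0.505,-0.36],axis=-1)<0.15)
n,l,st,c=cv2.connectedComponentsWithStats(m.astype(np.uint8))
for i in range(1,n):
    if st[i,4]>100:
        q=P[l==i]; t=q[q[:,2]>q[:,2].max()-0.006]; print(c[i],st[i],q[:,2].max(),t.mean(0))
        r=cv2.minAreaRect((t[:,:2]*1000).astype(np.float32));print(r)
print(s['t'],s['joint_positions'],s['ee_pos'])
E
```

```text
driver [(array([ 0.511, -0.359,  0.162]), 0.57), (array([ 0.657, -0.283,  0.085]), 0.21)]
driver [(array([ 0.507, -0.362,  0.005]), 0.95), (array([ 0.432, -0.214,  0.006]), 0.52)]
steel_rod [(array([ 0.575, -0.349,  0.103]), 0.58)]
steel_rod [(array([ 0.573, -0.349,  0.004]), 0.79)]
brush [(array([ 0.448, -0.372,  0.108]), 0.9)]
brush [(array([ 0.442, -0.375,  0.008]), 0.63)]
caddy [(array([ 0.533, -0.358,  0.098]), 0.8), (array([ 0.558, -0.121,  0.148]), 0.52)]
caddy [(array([ 0.506, -0.362, -0.   ]), 0.91)]
[321.9635 129.8541] [309 116  27  29 603] 0.17059969927053628 [ 0.5739 -0.3506  0.1663]
((574.1469116210938, -350.6773986816406), (20.455936431884766, 20.576942443847656), 7.350295066833496)
[326.2842 205.5609] [313 187  28  38 936] 0.18157959281850194 [ 0.5081 -0.3638  0.179 ]
((507.53277587890625, -363.9070129394531), (24.01689338684082, 23.948654174804688), 14.359882354736328)
[330.2742 271.4041] [319 253  24  36 631] 0.17002457316687333 [ 0.4417 -0.3772  0.1681]
((441.23968505859375, -377.29364013671875), (22.74786949157715, 22.3096981048584), 9.220440864562988)
3.975 [ 0.682   0.3255 -0.1302  1.5926  0.0449  1.2269 -0.8892] [ 0.4889 -0.3614  0.3096]
```

View pics/w1.png

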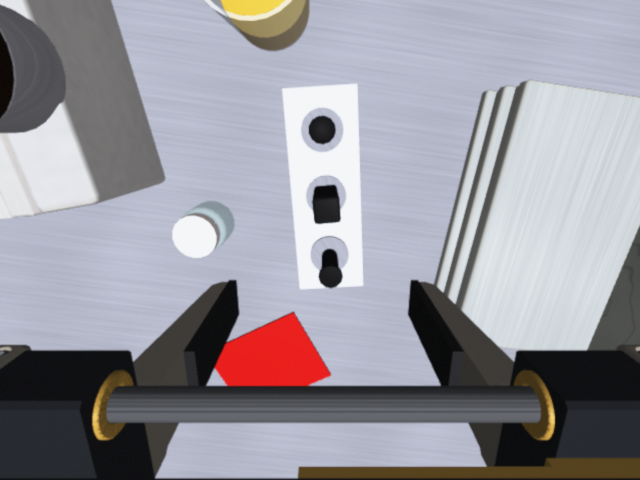

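```bash
cat >> h.py <<'E'
np.set_printoptions(precision=4,suppress=True)
def press_axes(yaw):
    x=np.array([np.cos(yaw),np.sin(yaw),0]);y=np.array([-np.sin(yaw),np.cos(yaw),0]);z=np.array([0,0,1.])
    n=-.5*x+np.sqrt(.75)*z; u=np.sqrt(.75)*x+.5*z
    return x,y,n,u
def Rn(n,zdir):
    y=-n/np.linalg.norm(n); z=zdir-np.dot(zdir,y)*y; z/=np.linalg.norm(z)
    return np.stack([np.cross(y,z),y,z],1)
E
python3 - <<'E'
from h import *
d=np.load('w1.npz');im=d['im']
save('crop1',cv2.resize(im[90:310,250:400],None,fx=3,fy=2.7))
x,y,n,u=press_axes(np.arctan2(-.952,.307))
C=np.array([0.552,0.03,0.111])
near=np.array([0.458,0.008,0.123]);far=np.array([0.638,0.067,0.123])
for nm,p in (('view',C+.3*n),('view',C+.25*n),('view2',C+.2*n)):
    for sg in (1,-1): print(nm,solver.inverse_kinematics(p,Rn(n,sg*y)))
for nm,c in (('near',near),('far',far)):
    for a in range(-180,180,30):
        a_=np.radians(a); zd=np.cos(a_)*u+np.sin(a_)*y
        print(nm,a,[None if q is None else np.round(q,2) for q in [solver.inverse_kinematics(c+h*n,Rn(n,zd)) for h in (.125,.2)]])
E
```

```text
view [-0.0481  0.3337 -0.8046  1.646   0.6788  1.578  -0.6529]
view [ 0.2322  0.5588 -1.3107  1.6322  0.8977  1.774   2.3071]
view [-0.0253  0.3486 -0.7733  1.7224  0.7012  1.4829 -0.6657]
view [ 0.2813  0.5987 -1.3118  1.7073  0.9424  1.7099  2.2808]
view2 [-0.005   0.3747 -0.7429  1.7894  0.7358  1.3928 -0.6858]
view2 [ 0.3251  0.6543 -1.3141  1.773   1.0038  1.6603  2.2478]
near -180 [array([ 0.46,  0.5 , -1.3 ,  2.05,  0.92,  1.43,  0.64]), array([ 0.42,  0.37, -1.29,  1.96,  0.78,  1.48,  0.74])]
near -150 [array([ 0.46,  0.5 , -1.3 ,  2.05,  0.92,  1.43,  1.16]), array([ 0.42,  0.37, -1.29,  1.96,  0.78,  1.48,  1.26])]
near -120 [array([ 0.46,  0.5 , -1.3 ,  2.05,  0.92,  1.43,  1.69]), array([ 0.42,  0.37, -1.29,  1.96,  0.78,  1.48,  1.79])]
near -90 [array([ 0.46,  0.5 , -1.3 ,  2.05,  0.92,  1.43,  2.21]), array([ 0.42,  0.37, -1.29,  1.96,  0.78,  1.48,  2.31])]
near -60 [array([-1.72,  0.42,  1.39,  2.16,  0.14,  0.93, -2.73]), array([ 0.42,  0.37, -1.29,  1.96,  0.78,  1.48,  2.83])]
near -30 [array([ 0.24,  0.31, -0.95,  2.06,  0.77,  1.26, -2.88]), array([ 0.29,  0.26
[... 1587 characters left out ...]
.81,  1.34, -2.22]), array([-0.08,  0.53, -0.7 ,  1.55,  0.8 ,  1.49, -2.21])]
far 30 [array([-0.  ,  0.59, -0.73,  1.63,  0.89,  1.4 , -1.74]), array([-0.03,  0.55, -0.79,  1.55,  0.84,  1.52, -1.71])]
far 60 [array([-0.06,  0.56, -0.63,  1.64,  0.84,  1.36, -1.18]), array([-0.09,  0.52, -0.7 ,  1.55,  0.8 ,  1.49, -1.16])]
far 90 [array([-0.08,  0.55, -0.6 ,  1.64,  0.82,  1.35, -0.65]), array([-0.11,  0.52, -0.66,  1.55,  0.78,  1.48, -0.63])]
far 120 [array([-0.07,  0.56, -0.63,  1.64,  0.83,  1.35, -0.14]), array([-0.1 ,  0.52, -0.67,  1.55,  0.79,  1.48, -0.11])]
far 150 [array([-0.02,  0.58, -0.7 ,  1.63,  0.87,  1.38,  0.37]), array([-0.06,  0.54, -0.74,  1.55,  0.82,  1.5 ,  0.4 ])]
```

View pics/crop1.png

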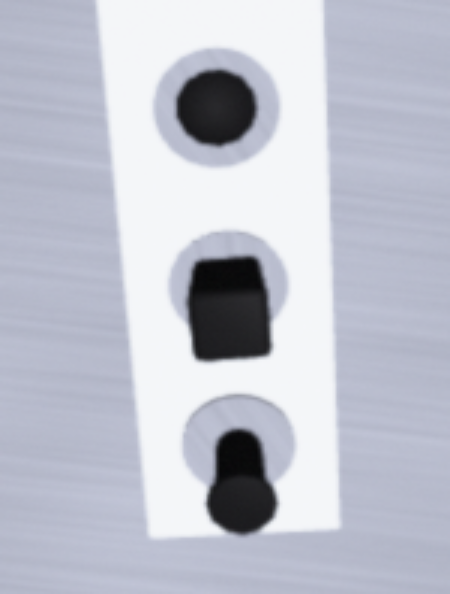

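Crop: the middle tool (w1 px 326,205) has a square top. The upper is a round disc and the lower a slim round knob, so the middle is the driver. Next I'll view the press.

```bash
python3 - <<'E'
from h import *
x,y,n,u=press_axes(np.arctan2(-.952,.307))
C=np.array([0.552,0.03,0.111])
env.reach([0.50,-0.20,0.43],env.sense()['tcp_rot'])
env.reach(C+.26*n-0.0*u,Rn(n,y))
s=env.sense();im,d=viewer.read_camera('wrist');save('w2',im);np.savez('w2.npz',im=im,d=d,p=s['ee_pos'],R=s['tcp_rot'])
for nm in ['panel','cam_far_slot','cam_near_slot','spout_end','drum_top','press']:
    r=tip_of('wrist',nm); print(nm,[(np.round(q['at'],4),round(q['score'],2)) for q in r[:3]])
print(s['t'],s['joint_positions'],s['ee_pos'],env.sense()['t'])
E
```

```text
panel [(array([0.5508, 0.0294, 0.11  ]), 0.85), (array([ 0.2306, -0.3104,  0.0325]), 0.8)]
cam_far_slot [(array([0.6386, 0.0679, 0.1248]), 0.83)]
cam_near_slot [(array([0.4575, 0.0055, 0.1241]), 0.73), (array([ 0.4328, -0.2137,  0.0046]), 0.17)]
spout_end [(array([0.5604, 0.0002, 0.2583]), 0.94), (array([ 0.5836, -0.0797,  0.2972]), 0.66)]
drum_top [(array([0.5523, 0.0286, 0.0017]), 0.65), (array([0.7193, 0.2531, 0.0022]), 0.55)]
press []
6.6417 [-0.0743  0.3285 -0.7131  1.71    0.6752  1.4864 -0.6458] [0.513  0.1517 0.3362] 6.9917
```

View pics/w2.png

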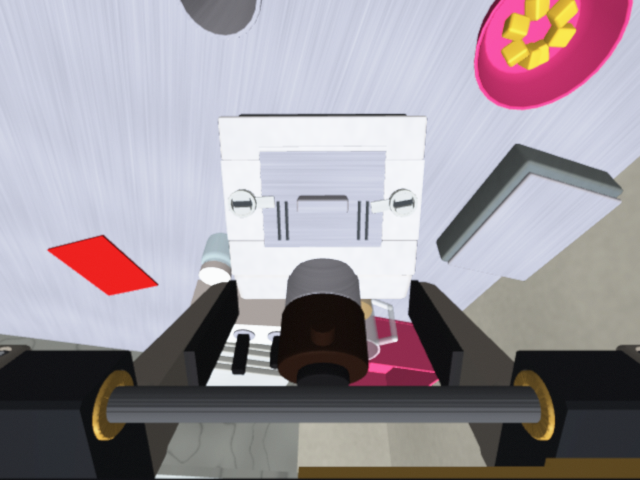

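w2 shows the near fastener at px (243,204) and the far one at (403,203). The panel is between them with its ridge at (322,204), and the drum and spout are below, at (320,300). Next I'll fit plane and heads from the depth, and get the slot angle from a crop.

```bash
python3 - <<'E'
from h import *
D=np.load('w2.npz');im=D['im'];d=D['d'];P=pts('wrist',d,D['R'],D['p'])
K=np.array(viewer.camera_info('wrist')['intrinsics'])
# face plane : white area outside panel, rows 150-235
m=np.zeros(d.shape,bool)
m[125:148,230:415]=1; 
def plane(Q):
    for _ in range(5):
        c=np.median(Q,0);c=Q.mean(0); U,S,V=np.linalg.svd(Q-c,full_matrices=False); nn=V[2]*np.sign(V[2][2]); r=(Q-c)@nn; Q=Q[abs(r)<max(2.0*r.std(),.0005)]
    return c,nn,r.std()
for box in [(165,200,268,295),(165,195,350,380),(165,240,268,380)]:
    q=P[box[0]:box[1],box[2]:box[3]].reshape(-1,3); c,nn,s=plane(q); print('panel',c,nn,s, 'yaw',np.degrees(np.arctan2(-nn[1],-nn[0])),'tilt',np.degrees(np.arccos(nn[2])))
cp,npn=c,nn
h=(P-cp)@npn
# ridge & heads
for nm,(r0,r1,c0,c1),lo in (('near',(180,230,222,262),.007),('far',(180,230,385,425),.007),('ridge',(185,220,290,355),.02)):
    hh=h[r0:r1,c0:c1];Q=P[r0:r1,c0:c1]
    t=Q[(hh>lo)&(hh<.05)]; print(nm,len(t),t.mean(0),'h',np.percentile(hh,[50,90,99]))
    v,uu=np.nonzero((hh>lo)&(hh<.05)); print(v.min()+r0,v.max()+r0,uu.min()+c0,uu.max()+c0)
save('crop2',np.hstack([cv2.resize(im[180:230,215:275],None,fx=6,fy=6,interpolation=cv2.INTER_CUBIC),cv2.resize(im[180:230,375:435],None,fx=6,fy=6,interpolation=cv2.INTER_CUBIC)]))
E
```

```text
panel [0.4954 0.0365 0.1047] [-0.9786 -0.192   0.0743] 0.009322271810347534 yaw 11.098801681593631 tilt 85.74000897471464
panel [0.5899 0.0698 0.1039] [-0.4539 -0.8047  0.3827] 0.008681586280669056 yaw 60.57286504657999 tilt 67.49723186594422
panel [0.551  0.0304 0.1152] [-0.1533  0.4779  0.8649] 0.0007286100954330996 yaw -72.2180352747539 tilt 30.126550517307077
near 517 [0.4558 0.007  0.1254] h [-0.0045  0.0127  0.0142]
190 217 228 256
far 508 [0.6396 0.0662 0.1254] h [-0.0045  0.0128  0.0143]
189 217 389 417
ridge 764 [0.5448 0.0458 0.1393] h [0.0006 0.0302 0.0316]
198 212 297 348
```

View pics/crop2.png

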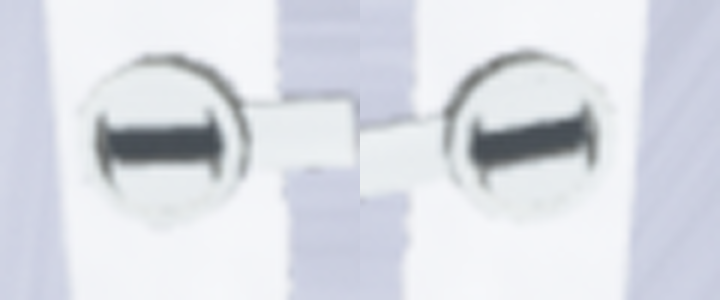

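```bash
python3 - <<'E'
from h import *
D=np.load('w2.npz');im=D['im'].astype(int);d=D['d'];R,p=D['R'],D['p']
i=viewer.camera_info('wrist');K=np.array(i['intrinsics']);T=np.array(i['T_tool_cam'])
x,y,n,u=press_axes(np.radians(-72.2))
cp=np.array([0.551,0.0304,0.1152]); 
eye=R@T[:3,3]+p
def onplane(uv,hh):
    uv=np.atleast_2d(uv).astype(float)
    r=np.stack([(uv[:,0]-K[0,2])/K[0,0],-(uv[:,1]-K[1,2])/K[1,1],-np.ones(len(uv))],1)@(R@T[:3,:3]).T
    t=((cp+n*hh-eye)@n)/(r@n); return eye+r*t[:,None]
g=im.sum(2)
P=pts('wrist',d,R,p); h=(P-cp)@n
res={}
for nm,(c0,r0) in (('near',(242,204)),('far',(404,204))):
    # head top centre from depth
    sub=(slice(r0-22,r0+22),slice(c0-22,c0+22))
    t=P[sub][(h[sub]>.0105)&(h[sub]<.016)]
    q=np.stack([(t-cp)@u,(t-cp)@y],1)*1000
    (cx,cy),rad=cv2.minEnclosingCircle(q.astype(np.float32)); print(nm,'circle',cx,cy,rad,'mean',q.mean(0))
    best=[]
    v,uu=np.mgrid[r0-6:r0+7,c0-14:c0+15]
    w=np.clip(420-g[r0-6:r0+7,c0-14:c0+15],0,None)
    # restrict columns central
    X=onplane(np.stack([uu.ravel(),v.ravel()],1),.0125)-cp
    a=np.stack([X@u,X@y],1); w=w.ravel(); k=np.abs(a-np.array([cx,cy])/1000)[:,1]<.0095
    a=a[k];w=w[k]; mu=(a*w[:,None]).sum(0)/w.sum(); C=((a-mu)*w[:,None]).T@(a-mu)
    e,V=np.linalg.eigh(C); vv=V[:,1]*np.sign(V[1,1]); print(' slot c',mu*1000,'dir (u,y)',vv,'ang',np.degrees(np.arctan2(-vv[0],vv[1])),'sd',np.sqrt(e/w.sum())*1000)
    print(' world top', cp+n*.0125+mu[0]*u+mu[1]*y)
# panel centre from ridge top
sub=(slice(185,220),slice(290,355)); t=P[sub][(h[sub]>.0285)&(h[sub]<.033)]
q=np.stack([(t-cp)@u,(t-cp)@y],1)*1000; r=cv2.minAreaRect(q.astype(np.float32)); print('ridge',r,q.min(0),q.max(0))
E
```

```text
near circle -0.2976655662059784 -97.87908935546875 16.89739990234375 mean [ -0.5274 -98.1448]
 slot c [ -0.7511 -97.8213] dir (u,y) [-0.0396  0.9992] ang 2.269983882887496 sd [1.6467 5.4858]
 world top [0.4558 0.0071 0.1256]
far circle -0.47458162903785706 95.51658630371094 16.814298629760742 mean [-0.755 95.473]
 slot c [-0.9781 95.1732] dir (u,y) [-0.1968  0.9804] ang 11.349940473340343 sd [1.6244 5.5077]
 world top [0.6394 0.0663 0.1255]
ridge ((-1.629500389099121, -1.2196941375732422), (58.83946228027344, 15.319308280944824), 89.8340835571289) [ -9.2907 -30.6546] [ 6.0854 28.1846]
```

```bash
python3 - <<'E'
from h import *
a=np.radians(14.4)
R=Rn(np.array([0,0,1.]),np.array([np.sin(a),-np.cos(a),0]))
X=np.array([0.5078,-0.3638,0])
env.reach([0.50,-0.20,0.43],R)
env.reach(X+[0,0,.23],R)
s=env.sense();im,d=viewer.read_camera('wrist');save('w3',im);np.savez('w3.npz',im=im,d=d,p=s['ee_pos'],R=s['tcp_rot'])
P=pts('wrist',d,s['tcp_rot'],s['ee_pos'])
m=(P[...,2]>0.17)&(P[...,2]<0.19)&(d>0)&(np.linalg.norm(P[...,:2]-X[:2],axis=-1)<0.03)
t=P[m];t=t[t[:,2]>np.median(t[:,2])-.004]; r=cv2.minAreaRect((t[:,:2]*1000).astype(np.float32)); print(r,t[:,2].mean(),s['ee_pos'],s['t'])
E
```

```text
((507.9110412597656, -363.736328125), (23.58515739440918, 24.00893783569336), 13.336033821105957) 0.17884727400972864 [ 0.5094 -0.3625  0.2314] 9.4
```

View pics/w3.png

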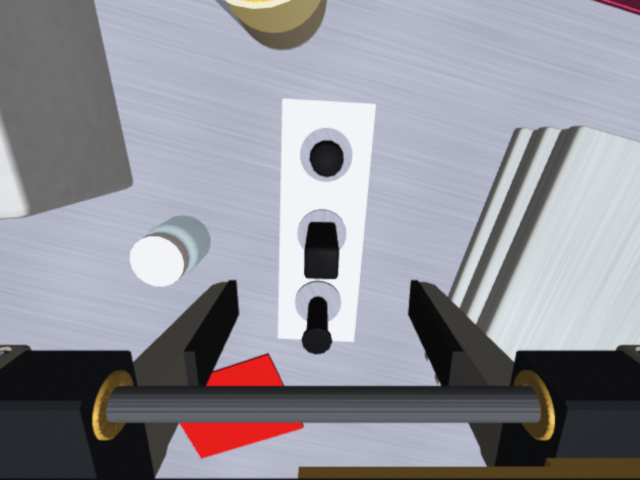

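w3 shows the square handle at px (321,250), centred between the fingers. It measures (0.508,-0.364) with the top at 0.179. Grasping it now.

```bash
python3 - <<'E'
from h import *
a=np.radians(13.6)
R=Rn(np.array([0,0,1.]),np.array([np.sin(a),-np.cos(a),0]))
X=np.array([0.5078,-0.3637,0])
env.movel(X+[0,0,.125],R,rate=.15)
s=env.sense();print(s['ee_pos'],s['wrist_force'])
effector.grasp(45)
s=env.sense();print(s['gripper_width'],s['wrist_force'],s['t'])
env.movel(X+[0,0,.275],R,rate=.18)
env.pause(.1)
s=env.sense();im,d=viewer.read_camera('wrist');save('w4',im);np.savez('w4.npz',im=im,d=d,p=s['ee_pos'],R=s['tcp_rot'])
print(s['gripper_width'],s['ee_pos'],s['t'],s['wrist_force'])
im2,d2=viewer.read_camera('side');save('s4',cv2.resize(im2[260:460,260:460],None,fx=3,fy=3));np.savez('s4.npz',im=im2,d=d2)
E
```

```text
[ 0.5086 -0.364   0.1261] [-0.1617 -0.9469  0.6633]
0.023928572053482065 [-0.4456  0.5867  0.371 ] 11.3333
0.023745421113439052 [ 0.5071 -0.3633  0.2733] 12.4167 [-0.1511 -0.407  -0.9705]
```

View pics/w4.png

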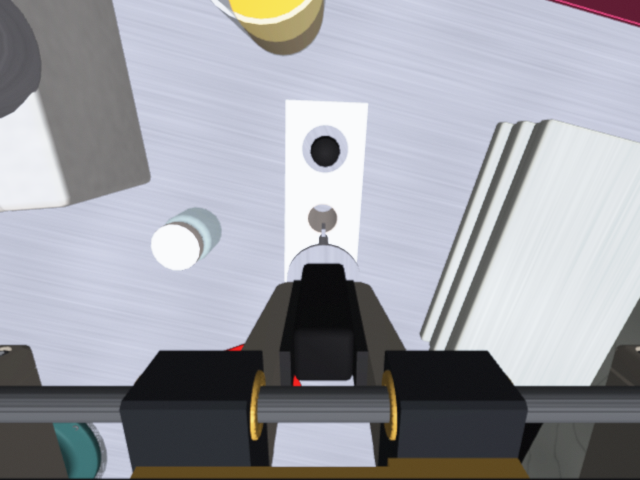

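View pics/s4.png

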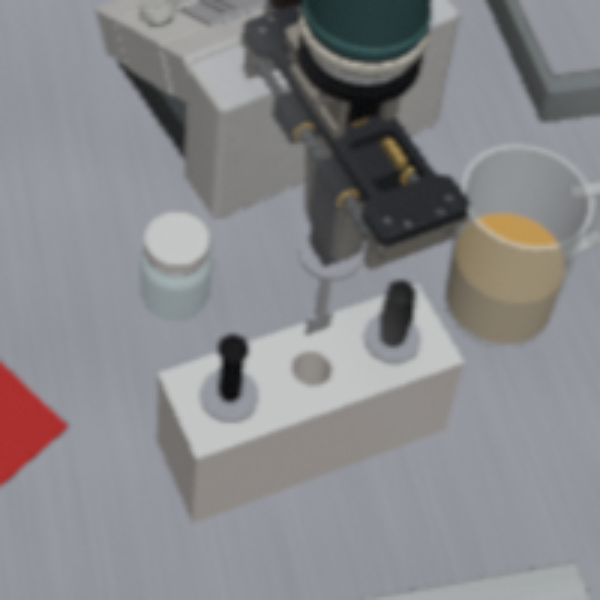

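w4 shows the blade edge-on (thin) at px (323,235). The side view shows it broad, about 8 px in the original image, so the blade's width lies along tool x. I'll check its tip in a zoom.

```bash
python3 - <<'E'
from h import *
D=np.load('w4.npz');im=D['im']
save('crop4',cv2.resize(im[205:265,283:363],None,fx=9,fy=9,interpolation=cv2.INTER_CUBIC))
i=viewer.camera_info('wrist');K=np.array(i['intrinsics']);T=np.array(i['T_tool_cam'])
Ti=np.linalg.inv(T)
def proj(p):
    c=Ti[:3,:3]@p+Ti[:3,3]; return K[0,0]*c[0]/-c[2]+K[0,2],K[1,1]*(-c[1])/-c[2]+K[1,2]
for xx in (-.01,0,.01):
  for zz in (0,): print(xx,proj(np.array([xx,.121,zz])),proj(np.array([xx,.101,zz])))
E
```

```text
-0.01 (np.float64(320.80200465332877), np.float64(222.13315430300392)) (np.float64(320.66405226022886), np.float64(228.23569028909145))
0 (np.float64(320.82739692577906), np.float64(233.3364627242512)) (np.float64(320.69259577252967), np.float64(240.1288525612075))
0.01 (np.float64(320.8522962971531), np.float64(244.32229857429226)) (np.float64(320.7205483250496), np.float64(251.77578092569632))
```

View pics/crop4.png

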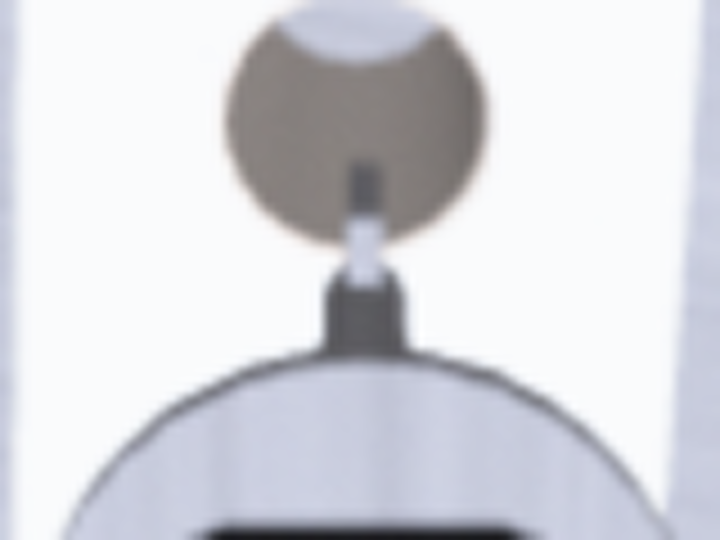

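```bash
cat >> h.py <<'E'
cp=np.array([0.551,0.0304,0.1152])
px,py,pn,pu=press_axes(np.radians(-72.2))
def face(u,y,h): return cp+pu*u+py*y+pn*h   # h above panel top plane
L=.121
def Rth(th): return Rn(pn,np.cos(th)*pu+np.sin(th)*py)
E
python3 - <<'E'
from h import *
th=np.radians(2.3)
wp=[0.42,-0.20,0.40]
env.reach(wp,Rn(np.array([0,0,1.]),np.array([.5,-.86,0])) if 0 else Rn(np.array([0,0,1.]),-np.array([-.3,.95,0])))
print(env.sense()['joint_positions'],env.sense()['t'])
T=face(-.0005,-.1002,.0125+.012+L)
q=solver.inverse_kinematics(T+.05*pn,Rth(th));print(q)
print(solver.inverse_kinematics(T,Rth(th)))
E
```

```text
[ 0.708   0.0237 -0.3374  1.7557  0.0082  1.3641 -0.8972] 13.4167
[ 0.4618  0.402  -1.3403  1.985   0.8139  1.486  -2.3947]
[ 0.4355  0.4186 -1.241   2.048   0.8602  1.3878 -2.4108]
```

```bash
python3 - <<'E'
from h import *
th=np.radians(2.3)
T=face(-.0005,-.1002,.0125+.012+L)
env.reach(T+.05*pn,Rth(th))
env.movel(T,Rth(th),rate=.12); env.pause(.2)
s=env.sense();im,d=viewer.read_camera('wrist');save('w5',im);np.savez('w5.npz',im=im,d=d,p=s['ee_pos'],R=s['tcp_rot'])
print(s['ee_pos']-T,s['wrist_force'],s['t'],s['joint_positions'],s['gripper_width'])
save('crop5',cv2.resize(im[190:270,273:373],None,fx=8,fy=7,interpolation=cv2.INTER_CUBIC))
E
```

```text
[0.0003 0.0006 0.0005] [ 0.1336  0.2915 -1.8187] 15.525 [ 0.461   0.4514 -1.2891  2.0464  0.8843  1.4172 -2.4343] 0.023270701494677394
```

View pics/w5.png

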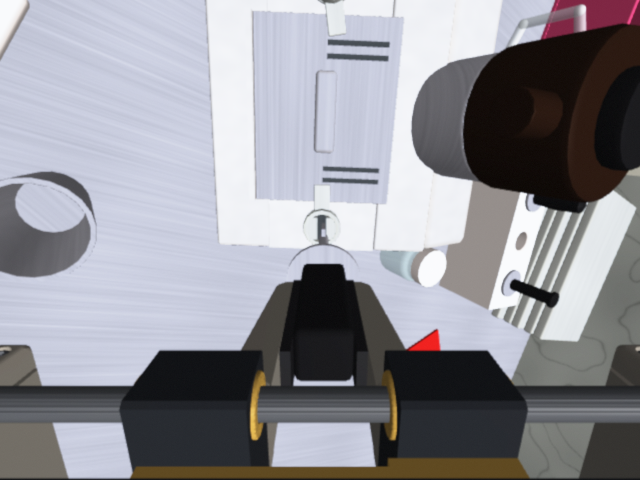

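View pics/crop5.png

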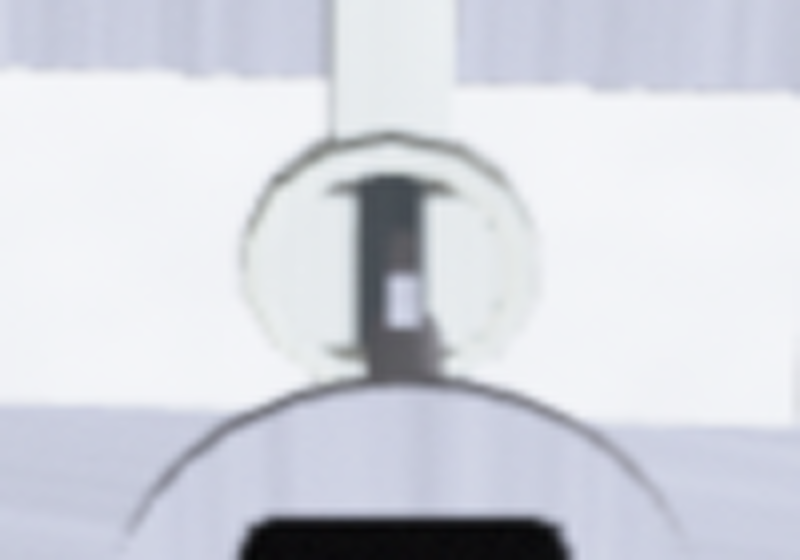

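w5 and its crop show the blade edge-on at w5 px (323,226), over the near slot at (322,223). It sits about 1.4 mm right of the slot's middle, so I'll correct by -1.3 mm in tool z and -0.6 mm in tool x, then insert in steps under force watch.

```bash
python3 - <<'E'
from h import *
th=np.radians(2.3);R=Rth(th)
T=face(-.0005,-.1002,.0125+.012+L)+R@np.array([-.0006,0,-.0013])
env.movel(T,R,rate=.03); env.pause(.1)
f0=env.sense()['wrist_force']
for dd in (.010,.013,.015,.017,.0185):
    env.movel(T-dd*pn,R,rate=.06); env.pause(.05)
    s=env.sense();f=s['wrist_force']-f0
    print(dd,f@pn,f,(s['ee_pos']-T)@-pn,s['t'])
    if f@pn>8: break
s=env.sense();im,d=viewer.read_camera('wrist')
save('crop6',cv2.resize(im[190:270,273:373],None,fx=8,fy=7,interpolation=cv2.INTER_CUBIC))
E
```

```text
0.01 -1.103975356780261 [ 0.3028 -0.9284 -0.711 ] 0.01031658358221976 16.2917
0.013 -0.7430333205096309 [-0.2506 -0.3352 -0.7179] 0.013036094428601092 16.5917
0.015 -0.2025306921494598 [-0.0924 -1.0406  0.3218] 0.015037345019625213 16.8917
0.017 -0.9852635602060661 [ 0.2424 -1.4393 -0.3037] 0.017065472656497813 17.1917
0.0185 -1.7324502410285392 [ 0.4808 -1.8413 -0.9034] 0.018536294945623224 17.4917
```

View pics/crop6.png

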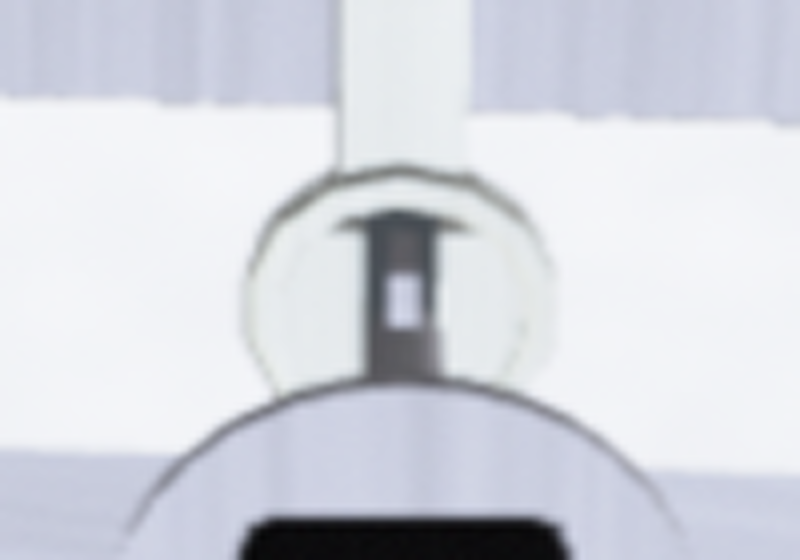

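Crop6 shows the blade inside the near slot and centred (crop px 403,300). Turning with joint 7 now.

```bash
python3 - <<'E'
from h import *
q0=env.sense()['joint_positions'].copy(); m0=env.sense()['moment']@pn; t0=env.sense()['tau'][6]
for a in (.3,.6,.9,1.2,1.5,1.7,1.76):
    q=q0.copy();q[6]+=a; env.goto_joints(q); env.pause(.05)
    s=env.sense(); print(a,s['joint_positions'][6]-q0[6],'m',s['moment']@pn-m0,s['tau'][6]-t0,s['wrist_force'],s['t'])
    if abs(s['moment']@pn-m0)>1.2: break
np.save('q0near.npy',q0)
im,d=viewer.read_camera('wrist');save('w7',im)
E
```

```text
0.3 0.29688478958267206 m -0.009783351854158325 0.05891010048799217 [ 0.3126  0.424  -1.253 ] 17.9833
0.6 0.5959070046953572 m -0.12638731379587315 0.11365356389433146 [ 0.7489 -0.1064 -0.3547] 18.425
0.9 0.8956580135573207 m -0.1521540558962582 0.12814335292205215 [ 1.7681 -2.0464  1.4191] 18.8667
1.2 1.1949895475418024 m -0.14058128961390545 0.12450797483325005 [ 5.4008 -2.2943  0.2952] 19.3083
1.5 1.4950824952192676 m -0.23293459693899346 0.16852365341037512 [ 5.5253 -3.5168 -0.0175] 19.75
1.7 1.6951205212339167 m -0.14502483431038685 0.18063656520098448 [ 6.2366 -2.4738 -0.3552] 20.1083
1.76 1.7551223314615085 m -0.14944832245374431 0.18589101266115904 [ 6.8035 -3.3134 -0.7982] 20.4083
```

View pics/w7.png

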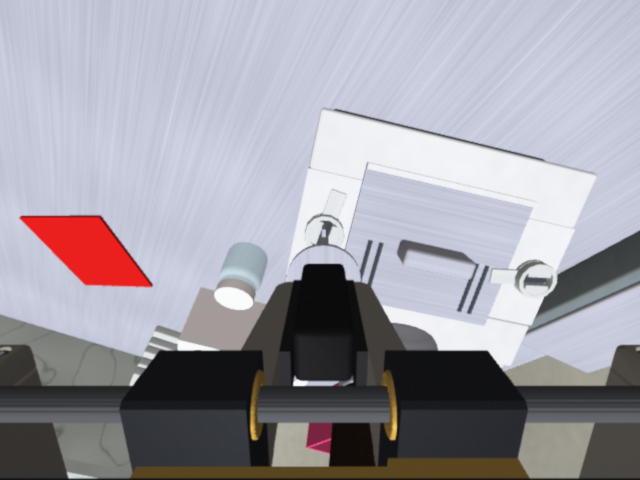

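Near fastener in w7: its tongue lies at px (335,203), parallel to the panel's edge and clear of it. I'll back the blade to mid-slot, withdraw along the normal and go to the far one.

```bash
python3 - <<'E'
from h import *
q0=np.load('q0near.npy')
q=q0.copy();q[6]+=1.79; env.goto_joints(q); env.pause(.05)
s=env.sense();print('m',s['moment']@pn,s['tau'][6])
q[6]=q0[6]+1.55; env.goto_joints(q); env.pause(.1)
s=env.sense();print(s['wrist_force'],s['moment']@pn)
p=s['ee_pos']; R=s['tcp_rot']
env.movel(p+.065*pn,rate=.15)
th=np.radians(10.5);R=Rth(th)
T=face(-.0020,.0944,.0125+.012+L)
env.movel(T+.05*pn,R,rate=.12)
env.movel(T,R,rate=.12); env.pause(.2)
s=env.sense();im,d=viewer.read_camera('wrist');save('w8',im);np.savez('w8.npz',im=im,d=d,p=s['ee_pos'],R=s['tcp_rot'])
print(s['ee_pos']-T,s['wrist_force'],s['t'],s['joint_positions'],s['gripper_width'])
save('crop8',cv2.resize(im[190:270,273:373],None,fx=8,fy=7,interpolation=cv2.INTER_CUBIC))
E
```

```text
m -0.17333352512486921 0.14722790569067
[ 2.9663  1.2278 -1.5507] -0.07260195653830709
[0.0001 0.0008 0.0008] [ 0.4577 -0.8016 -1.3518] 24.3167 [ 0.0693  0.6307 -0.8614  1.6143  0.9414  1.4656 -2.1112] 0.023959290190449106
```

View pics/w8.png

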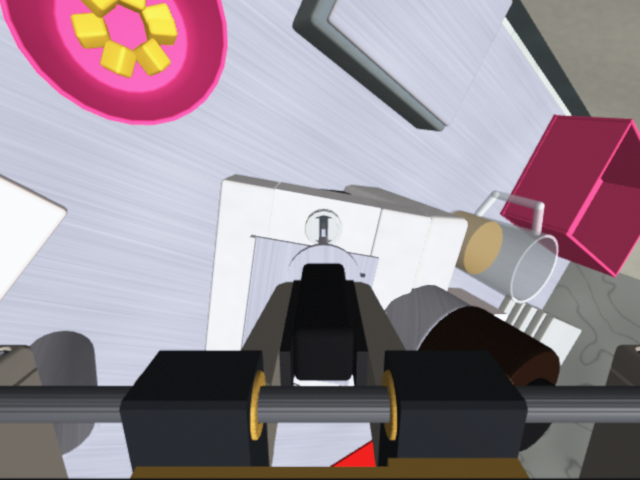

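View pics/crop8.png

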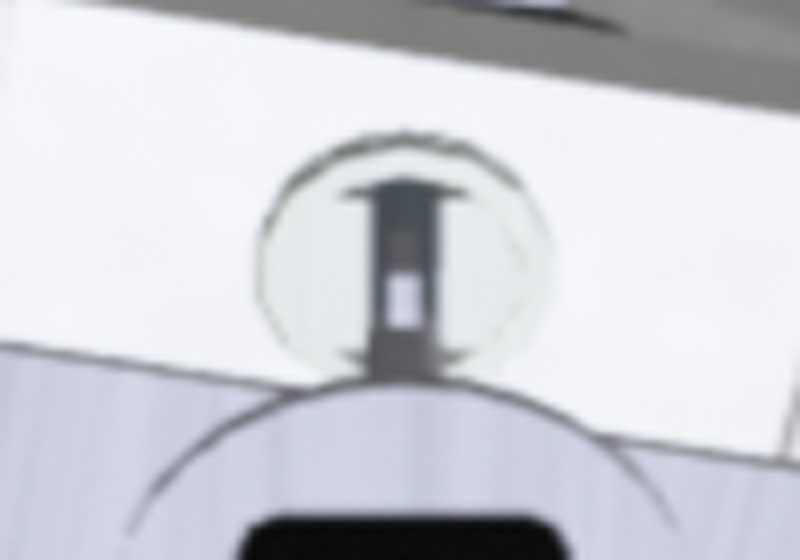

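w8 shows the blade centred on the far slot (px 323,226), with the angle aligned too. Inserting and turning.

```bash
python3 - <<'E'
from h import *
th=np.radians(10.5);R=Rth(th)
T=face(-.0020,.0944,.0125+.012+L)+R@np.array([-.0005,0,.0003])
f0=env.sense()['wrist_force']
for dd in (.010,.014,.0185):
    env.movel(T-dd*pn,R,rate=.06); env.pause(.05)
    s=env.sense();f=s['wrist_force']-f0
    print(dd,f@pn,f,(s['ee_pos']-T)@-pn,s['t'])
    if f@pn>8: break
else:
    q0=env.sense()['joint_positions'].copy(); m0=env.sense()['moment']@pn; t0=env.sense()['tau'][6]
    for a in (.5,1.,1.4,1.6,1.64,1.66):
        q=q0.copy();q[6]+=a; env.goto_joints(q); env.pause(.05)
        s=env.sense(); print(a,s['joint_positions'][6]-q0[6],'m',s['moment']@pn-m0,s['tau'][6]-t0,s['wrist_force'],s['t'])
        if abs(s['moment']@pn-m0)>1.2: break
    q[6]-=.24; env.goto_joints(q); env.pause(.1)
    s=env.sense(); env.movel(s['ee_pos']+.09*pn,rate=.15)
im,d=viewer.read_camera('wrist');save('w9',im)
print(env.sense()['t'],env.sense()['joint_positions'])
for c in ('top','side'):
    im,d=viewer.read_camera(c); save(c+'9',cv2.resize(im[150:270,260:400] if c=='top' else im[200:330,270:410],None,fx=5,fy=4.5,interpolation=cv2.INTER_CUBIC))
E
```

```text
0.01 -0.24558533115766457 [ 0.5931  0.9224 -0.686 ] 0.010374638971672186 24.7333
0.014 -0.10361714106610417 [ 0.0606 -0.2696  0.0393] 0.014122980309132498 25.0333
0.0185 0.7144703083689521 [-0.3706  1.7898 -0.2243] 0.018696827428495554 25.3333
0.5 0.4977261378459237 m -0.05081382418917442 0.11266201618127525 [-0.9857  0.1643 -0.365 ] 25.9333
1.0 0.9972255115991739 m -0.17737098712631372 0.13335101190023124 [ 2.4155 -0.5171  0.064 ] 26.5333
1.4 1.3965550413233476 m -0.1714179852214894 0.1514581509400159 [ 4.3563  0.2216 -0.4521] 27.05
1.6 1.5975781983429282 m -0.18884519656909812 0.17596021411009133 [ 5.1311 -0.2391  0.0669] 27.4083
1.64 1.637470645807861 m -0.18490041495789486 0.18170978059060872 [ 6.0244 -1.0872 -0.1817] 27.7083
1.66 1.6574762197345172 m -0.14135226978438795 0.18315331195481122 [ 5.4328 -0.0661  0.0021] 28.0083
29.25 [ 0.0251  0.5888 -0.8881  1.5344  0.889   1.573  -0.6597]
```

View pics/w9.png

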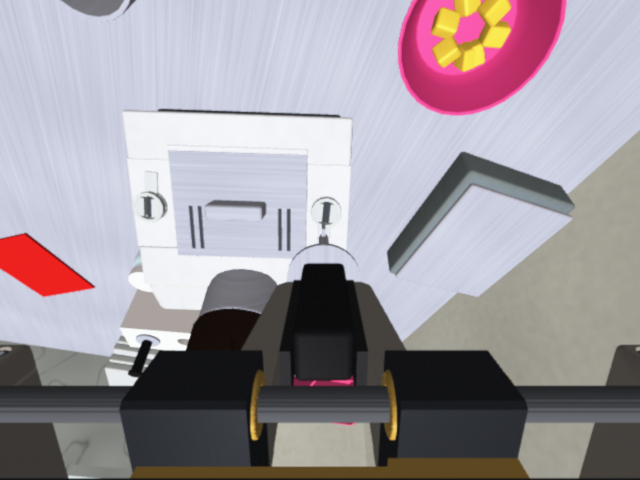

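View pics/top9.png

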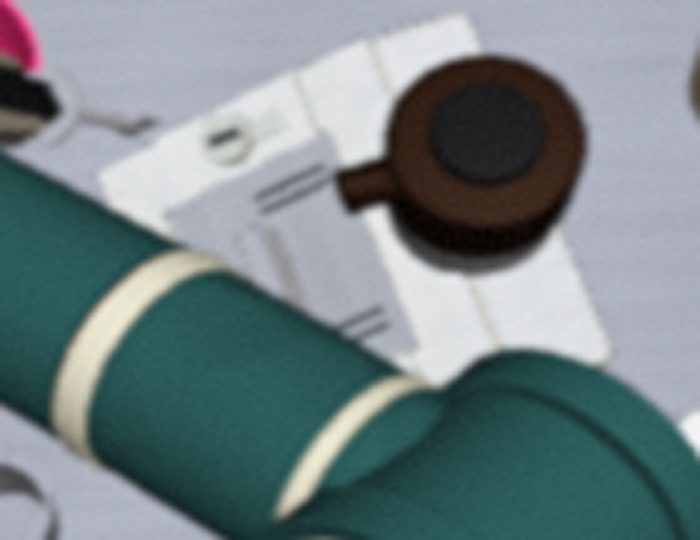

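w9: both slots (px 148,205 and 326,212) now run up-slope and the panel is still seated (ridge at 235,210). Returning the driver to the middle hole.

```bash
python3 - <<'E'
from h import *
a=np.radians(13.6)
R=Rn(np.array([0,0,1.]),np.array([np.sin(a),-np.cos(a),0]))
env.movel([0.40,0.11,0.42],rate=.3)
print(env.sense()['joint_positions'],env.sense()['t'])
env.reach([0.42,-0.20,0.41],Rn(np.array([0,0,1.]),-np.array([-.3,.95,0])))
X=np.array([0.5078,-0.3637,0])
env.reach(X+[0,0,.262],R); env.pause(.15)
s=env.sense();im,d=viewer.read_camera('wrist');save('w10',im);np.savez('w10.npz',im=im,d=d,p=s['ee_pos'],R=s['tcp_rot'])
print(s['ee_pos'],s['t'],s['joint_positions'],s['gripper_width'])
save('crop10',cv2.resize(im[205:265,283:363],None,fx=9,fy=9,interpolation=cv2.INTER_CUBIC))
E
```

```text
[ 0.3365  0.0295 -1.0538  1.8154  0.5023  1.5438 -0.4515] 30.3167
[ 0.5086 -0.3628  0.2642] 32.625 [ 1.0078  0.4566 -0.6054  1.5869  0.2758  1.1813 -0.986 ] 0.023973788516231387
```

View pics/crop10.png

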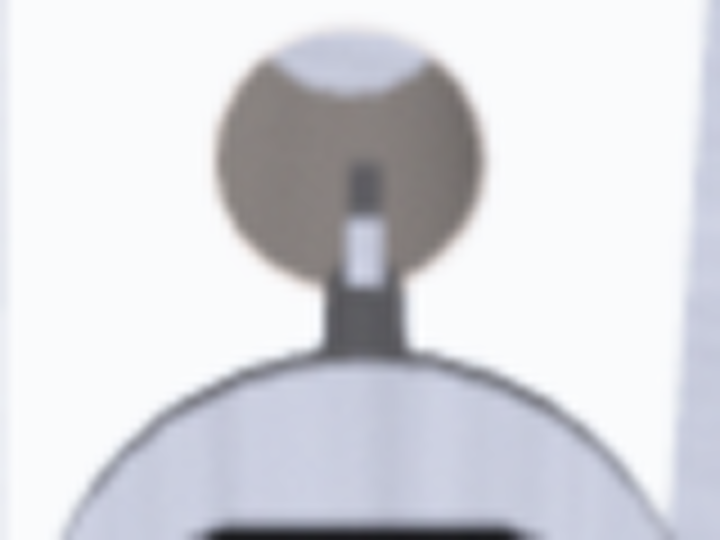

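Crop10 shows the hole centred at crop px (350,157), with the blade 1.6 mm to the right. That is well within the 5 mm of clearance, so I'll trim it and lower.

```bash
python3 - <<'E'
from h import *
a=np.radians(13.6)
R=Rn(np.array([0,0,1.]),np.array([np.sin(a),-np.cos(a),0]))
X=np.array([0.5078,-0.3637,0])-.0013*R[:,2]
env.movel(X+[0,0,.20],R,rate=.12); f0=env.sense()['wrist_force']
ok=True
for z in (.16,.135,.130,.1275,.126,.125):
    env.movel(X+[0,0,z],R,rate=.1); s=env.sense(); f=s['wrist_force']-f0; print(z,f,s['ee_pos'],s['t'])
    if z>.131 and np.linalg.norm(f)>10: ok=False;break
    if z<.131 and f[2]>5: break
if ok:
    effector.release(); env.pause(.1)
    env.movel(X+[0,0,.235],R,rate=.2)
    s=env.sense();im,d=viewer.read_camera('wrist');save('w11',im)
    P=pts('wrist',d,s['tcp_rot'],s['ee_pos'])
    m=(P[...,2]>0.165)&(P[...,2]<0.2)&(d>0)&(np.linalg.norm(P[...,:2]-X[:2],axis=-1)<0.03)
    t=P[m];t=t[t[:,2]>np.median(t[:,2])-.004]; print(cv2.minAreaRect((t[:,:2]*1000).astype(np.float32)),t[:,2].mean(),t[:,2].std(),s['t'])
    print(tip_of('wrist','driver')[:2])
E
```

```text
0.16 [ 0.2644 -0.4369 -1.024 ] [ 0.5078 -0.3624  0.1601] 33.8917
0.135 [ 0.8466 -0.1709 -0.5946] [ 0.5074 -0.3623  0.1347] 34.2917
0.13 [-0.3752 -0.1768 -1.1713] [ 0.5075 -0.3625  0.1301] 34.5417
0.1275 [-0.0166 -0.6156 -1.1494] [ 0.5075 -0.3624  0.1275] 34.7917
0.126 [-0.2569 -0.5045 -0.5722] [ 0.5074 -0.3624  0.1259] 35.0417
0.125 [ 0.3995 -0.0867 -0.0176] [ 0.5075 -0.3625  0.125 ] 35.2917
((508.0061340332031, -364.43951416015625), (24.098474502563477, 23.863752365112305), 14.12524127960205) 0.17883493382218152 0.0010374319257160302 37.175
[{'at': [0.5078, -0.3584, 0.0036], 'score': 0.79}]
```

View pics/w11.png

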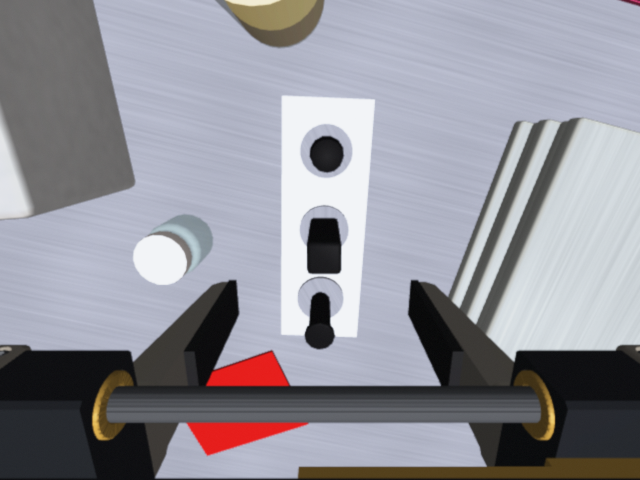

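w11 shows the driver upright in the middle hole at px (324,245), with its top at 0.179 as at the start. Next I'll locate the board from a top picture and check its surroundings.

```bash
python3 - <<'E'
from h import *
im,d=viewer.read_camera('top');save('top12',im)
P=pts('top',d)
m=(im.min(2)>205)&(P[...,2]<.03)&(np.linalg.norm(P[...,:2]-[.473,.367],axis=-1)<.2)&(d>0)
n,l,st,c=cv2.connectedComponentsWithStats(m.astype(np.uint8)); k=1+st[1:,4].argmax(); q=P[l==k]
print(st[k],c[k],cv2.minAreaRect((q[:,:2]*1000).astype(np.float32)),np.median(q[:,2]))
for nm in ('spray_bottle','beaker','fruit_bowl','board'): print(nm,[(np.round(r['at'],3),round(r['score'],2)) for r in tip_of('top',nm)[:2]])
for B in ([.475,.368],):
  for sg in (1,-1):
    for ya in range(-180,180,45):
      a=np.radians(ya); print(ya,solver.inverse_kinematics([B[0],B[1],.1],Rn(np.array([0,0,1.]),np.array([np.cos(a),np.sin(a),0]))))
    break
E
```

```text
[ 171  208   79   80 4444] [210.0722 247.3076] ((472.929443359375, 372.3066101074219), (205.322265625, 219.15969848632812), 76.62183380126953) 0.01544051492392673
spray_bottle [(array([0.677, 0.415, 0.001]), 0.74)]
beaker [(array([0.407, 0.208, 0.003]), 0.8), (array([0.715, 0.255, 0.   ]), 0.51)]
fruit_bowl [(array([0.716, 0.254, 0.001]), 0.8)]
board [(array([ 0.472,  0.372, -0.001]), 0.77)]
-180 [ 0.1172  1.0324 -1.3331  1.761   1.0621  1.2709  1.6422]
-135 [-1.0428  0.5472  0.4348  1.8381 -0.3038  0.822  -2.8112]
-90 [-0.14    0.6811 -0.7946  1.7755  0.5901  0.9399 -2.7565]
-45 [-0.0882  0.7191 -0.8789  1.7724  0.6604  0.9736 -2.0228]
0 [-0.0108  0.7937 -1.0169  1.7679  0.779   1.0414 -1.3214]
45 [ 0.0422  0.8649 -1.1259  1.7649  0.8753  1.1079 -0.6007]
90 [ 0.0441  0.8679 -1.1302  1.7648  0.8791  1.1108  0.1822]
135 [ 0.1172  1.0324 -1.3331  1.761   1.0621  1.2709  0.8568]
```

View pics/top12.png

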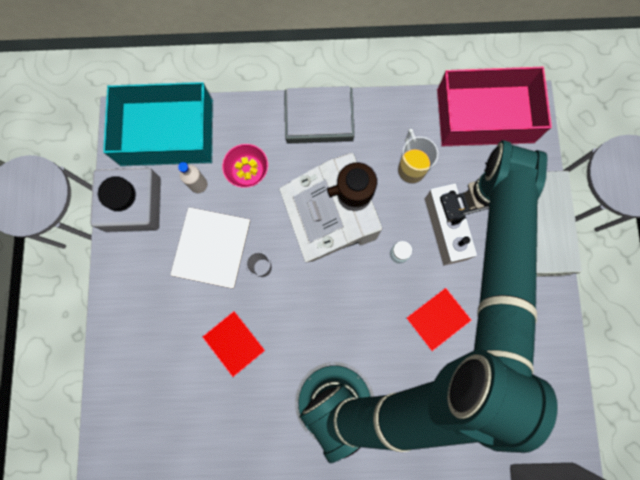

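Top picture: the board (white quadrilateral around px 210,248) is free and centred at (0.473,0.372), with its top at 15 mm. Beaker (260,264) and bottle (190,177) are clear of the placing area. Going for the ridge handle.

```bash
python3 - <<'E'
from h import *
env.movel(env.sense()['ee_pos']+[-.03,.06,.17],rate=.3)
R=Rn(pn,py)
env.reach([0.40,0.11,0.42],R)
G=face(-.0017,-.0028,0)
env.reach(G+.12*pn,R); env.pause(.1)
s=env.sense();im,d=viewer.read_camera('wrist');save('w13',im);np.savez('w13.npz',im=im,d=d,p=s['ee_pos'],R=s['tcp_rot'])
print(s['ee_pos']-(G+.12*pn),s['t'],s['joint_positions'])
P=pts('wrist',d,s['tcp_rot'],s['ee_pos'])-.0021*s['tcp_rot'][:,2]
h=(P-cp)@pn; uu=(P-cp)@pu; yy=(P-cp)@py
pm=(abs(h)<.003)&(abs(uu)<.058)&(abs(yy)<.07)&(d>0); q=P[pm]; c=q.mean(0);V=np.linalg.svd(q-c,full_matrices=False)[2][2];V*=np.sign(V[2]);print('panel n',V,'pn',pn,'h',h[pm].mean())
t=(abs(h-.030)<.004)&(abs(uu)<.02)&(abs(yy)<.04)&(d>0); print(uu[t].min(),uu[t].max(),yy[t].min(),yy[t].max(),h[t].mean(),t.sum())
E
```

```text
[0.0005 0.0002 0.0019] 40.9167 [ 0.3383  0.6591 -1.1946  1.8635  1.0444  1.51   -0.9038]
panel n [-0.1535  0.477   0.8654] pn [-0.1528  0.4761  0.866 ] h -5.169649992553097e-06
-0.009838477044589823 0.006253022505461702 -0.03303393261797135 0.026528014618212473 0.029535415786146622 1487
```

View pics/w13.png

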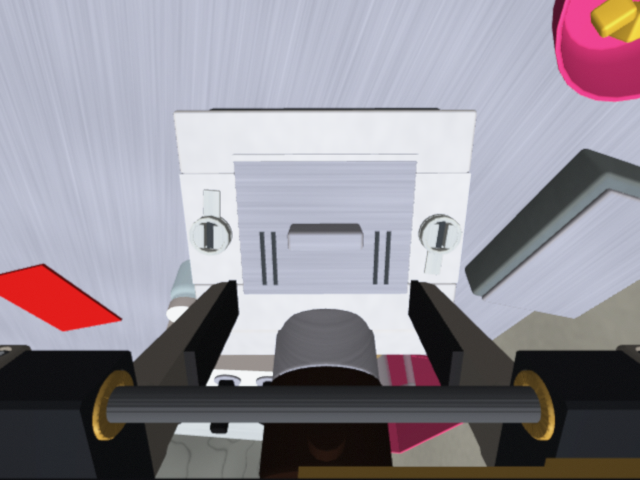

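w13: both tongues stand clear, near at px (211,205) and far at (433,262), and the ridge is at (325,235), centred between the fingers. Its remeasured centre is u -1.8, y -3.2 mm, in agreement. Grasping it.

```bash
python3 - <<'E'
from h import *
R=Rn(pn,py); G=face(-.0018,-.0031,0)
env.movel(G+.03*pn,R,rate=.12)
env.movel(G+.006*pn,R,rate=.06); s=env.sense(); print(s['ee_pos']-G,s['wrist_force'],s['t'])
effector.grasp(55); s=env.sense(); print(s['gripper_width'],s['wrist_force'],s['t'])
if s['gripper_width']>.055:
    env.movel(G+.02*pn,R,rate=.05); s=env.sense(); print(s['gripper_width'],s['wrist_force'],s['t'])
    env.movel(G+.12*pn,R,rate=.12); s=env.sense(); print(s['gripper_width'],s['wrist_force'],s['moment'],s['t'])
im,d=viewer.read_camera('wrist');save('w14',im)
E
```

```text
[-0.001   0.0028  0.005 ] [ 0.1046 -0.1524  0.5174] 42.4167
0.0595605421105202 [ 3.2538  1.5864 -1.3959] 43.0
0.05939142258255878 [ 0.8804  0.2357 -7.3364] 43.4333
0.059604061549570805 [-0.8713 -0.3374 -7.1051] [ 1.1315  0.2826 -0.0104] 44.4167
```

View pics/w14.png

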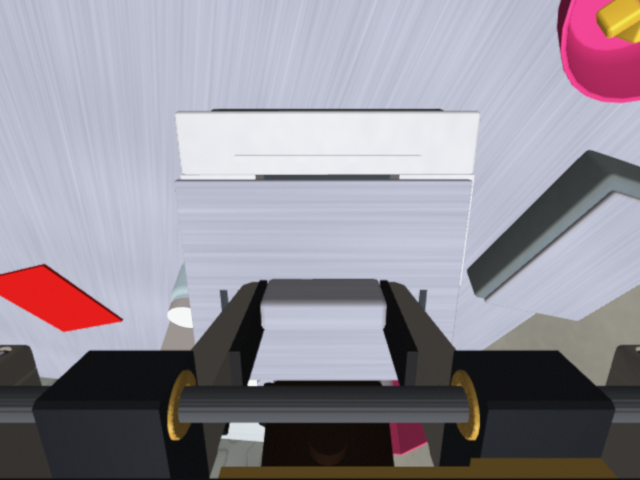

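w14 shows the panel held square by its ridge (px 323,310), with the wrist reading about 7 N of weight. Carrying it to the board.

```bash
python3 - <<'E'
from h import *
s=env.sense(); R0=Rn(pn,py); 
env.movel(s['ee_pos']+.06*pn+np.array([-.02,.05,.02]),R0,rate=.2)
a=np.radians(-13.4); R=Rn(np.array([0,0,1.]),np.array([np.cos(a),np.sin(a),0]))
B=np.array([.473,.372,0])
env.reach([.46,.30,.30],R); print(env.sense()['gripper_width'],env.sense()['t'])
env.movel(B+[0,0,.10],R,rate=.18); env.pause(.15)
s=env.sense();im,d=viewer.read_camera('wrist');save('w15',im)
P=pts('wrist',d,s['tcp_rot'],s['ee_pos'])
Q=(P-s['ee_pos'])@s['tcp_rot']; k=(abs(Q[...,1]-.006)<.006)&(Q[...,0]<-.02)&(Q[...,0]>-.055)&(abs(Q[...,2])<.07)&(d>0)
q=P[k];c=q.mean(0);V=np.linalg.svd(q-c,full_matrices=False)[2][2];V*=np.sign(V[2]);print('panel n',V,c,k.sum())
print(s['ee_pos'],s['gripper_width'],s['wrist_force'],s['t'],s['tcp_rot'][:,1])
im,d=viewer.read_camera('top');save('top15',cv2.resize(im[150:320,130:330],None,fx=4,fy=3.5))
E
```

```text
0.05979017100460668 45.7583
panel n [-0.0005  0.0006  1.    ] [0.4824 0.4089 0.0955] 17621
[0.4736 0.3719 0.101 ] 0.059674687027054744 [-0.176   0.3977 -6.5404] 47.2417 [ 0.0015  0.0006 -1.    ]
```

View pics/w15.png

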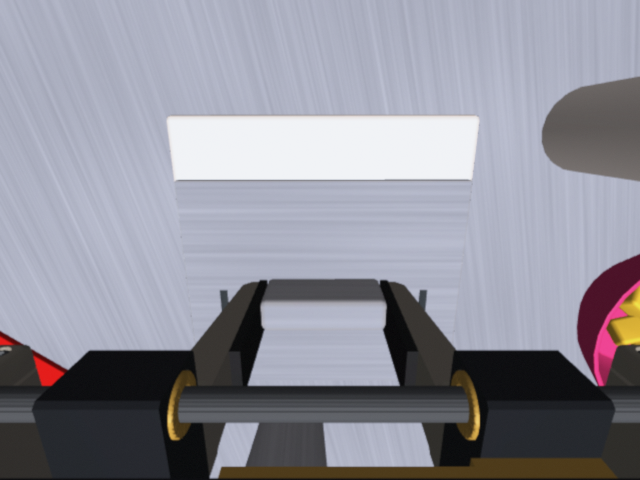

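View pics/top15.png

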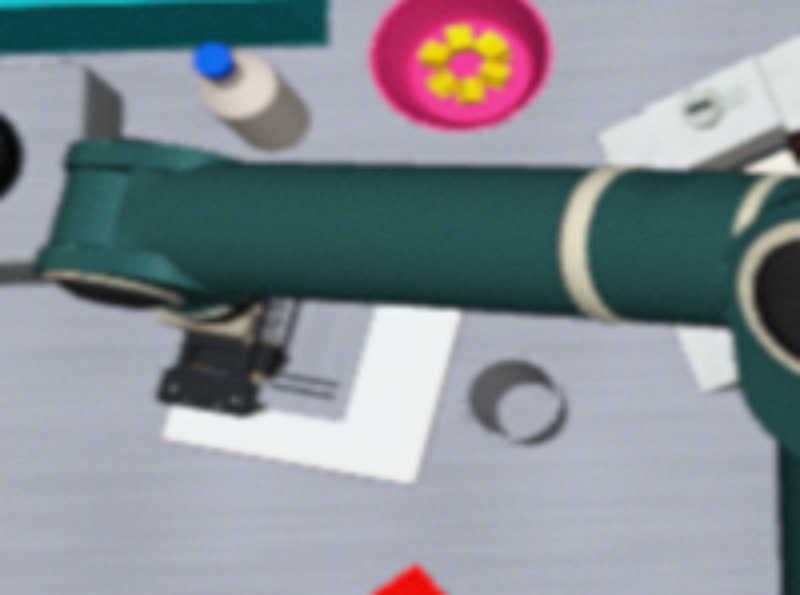

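Panel is level (normal within 0.001) and above the board's middle; w15 shows an even white margin either side (px 168–480). Lowering until contact.

```bash
python3 - <<'E'
from h import *
a=np.radians(-13.4); R=Rn(np.array([0,0,1.]),np.array([np.cos(a),np.sin(a),0]))
B=np.array([.473,.372,0])
env.movel(B+[0,0,.035],R,rate=.12); env.pause(.1); f0=env.sense()['wrist_force'][2]
for z in (.031,.029,.0275,.0265,.0255,.0248,.024,.0232):
    env.movel(B+[0,0,z],R,rate=.03); env.pause(.03); s=env.sense(); f=s['wrist_force'][2]-f0; print(z,s['ee_pos'][2],f,s['t'])
    if f>4.5: break
effector.release(); env.pause(.1)
env.movel(B+[0,0,z+.15],R,rate=.15); env.pause(.1)
s=env.sense();im,d=viewer.read_camera('wrist');save('w16',im)
P=pts('wrist',d,s['tcp_rot'],s['ee_pos'])-.0021*s['tcp_rot'][:,2]
k=(abs(P[...,2]-.021)<.003)&(np.linalg.norm(P[...,:2]-B[:2],axis=-1)<.1)&(d>0)
q=P[k];c=q.mean(0);V=np.linalg.svd(q-c,full_matrices=False)[2][2];print('n',V,c)
k=(abs(P[...,2]-.05)<.004)&(np.linalg.norm(P[...,:2]-B[:2],axis=-1)<.06)&(d>0); print('ridge',cv2.minAreaRect((P[k][:,:2]*1000).astype(np.float32)),P[k][:,2].mean())
print(s['t'],s['wrist_force'],s['gripper_width'])
E
```

```text
0.031 0.031091357957681368 -0.013346109801084971 48.45
0.029 0.02889327811996113 -0.5224117703162747 48.7333
0.0275 0.027421889412716047 -0.18050223388116216 49.0167
0.0265 0.026457002609868045 -0.7940569092200755 49.3
0.0255 0.025786085625581875 1.3343987550818577 49.5833
0.0248 0.02574541886359483 10.462430451112287 49.8667
n [-0.      0.0016  1.    ] [0.4722 0.3757 0.0204]
ridge ((471.3824768066406, 372.5208435058594), (15.282934188842773, 59.910743713378906), 76.61865997314453) 0.04988923773876866
51.85 [-0.6684  0.0704 -0.1639] 0.09215818006212209
```

View pics/w16.png

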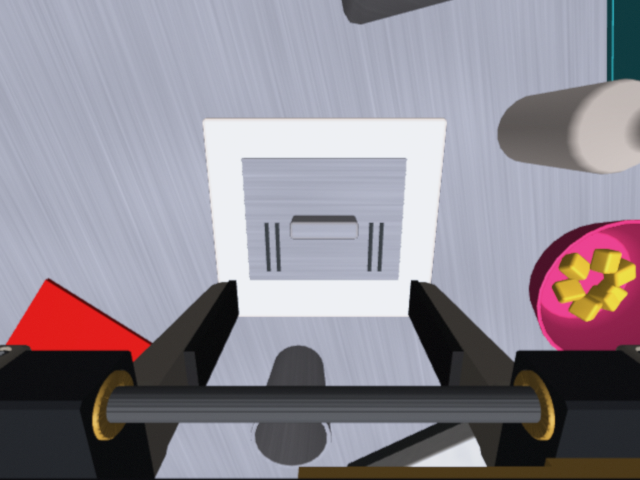

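w16 shows the panel flat and handle up in the middle of the board (ridge at px 324,228). One last overview, then I'll hand in.

```bash
python3 - <<'E'
from h import *
im,d=viewer.read_camera('side');save('s17',im)
im,d=viewer.read_camera('top');save('t17',im)
s=env.sense();print(s['t'],s['joint_velocities'])
workorder.finish_job()
E
```

```text
52.0 [ 0.0006 -0.0031 -0.0042 -0.0033  0.0013  0.0009  0.0007]
the job is handed in; nothing more can be done
```

View pics/s17.png

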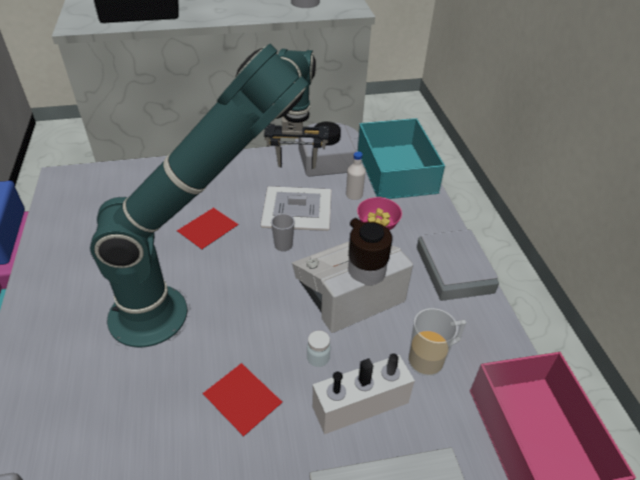

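The job is done and handed in at 52 s of the 72 s allowed; no verdict was reported.

- **Fasteners:** I turned both with the square-handled screwdriver. By the joint-7 angle, less the play in the slot, they stand at roughly 1.55–1.6 rad. The wrist picture taken just before I gripped the panel shows both tongues clear of it.
- **Screwdriver:** It stands upright in its own (middle) hole. Its top is 0.179 m above the table, the same as at the start.
- **Panel:** I lifted it off by its ridge along the face's normal and let go only after contact with the board. It lies level within 0.002 rad and handle up, about 2 mm from the board's measured centre.
- **Everything else:** The last side picture shows all the other things upright and in their original places, with the gripper clear above the board.
- **Disagreement:** The wrist camera's calibration was about 2 mm off along the jaws. I corrected it by sighting the held blade against the slots and the caddy hole. No check failed.

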